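# Print the weight of the heart-shaped cheese

## Robot

A 7-joint arm with a two-finger parallel gripper is mounted at the origin on the work surface. World frame = base frame: x ahead of the robot, y to its left, z up, the work surface at z = 0. Lengths are in mm, angles in rad, forces in N, time in s.
With the tool pointing down it reaches from about 425 to 825 mm from the base axis. Payload 3.6 kg.
Tool frame: the origin (TCP) lies on the centre line of the jaws, within the pads' length; the fingertips stand 14 mm ahead of it and the grasp point (between the pads) lies 5 mm behind it; z points along the fingers, y is the line along which they close (so a half turn about z gives the same grasp; the last joint's range is limited). The gripper opens to 85 mm and grips with 20 to 120 N. Pads are 22 mm wide; open, the fingers measure 114 mm over their backs; the gripper's body (76 mm by 85 mm) begins 54 mm behind the grasp point. The pads swing forward as they close: fully open they stand 13 mm farther back than shut.
Start: joints at [1.115, 0.615, -0.013, 1.423, 0.008, 1.103, -0.04], TCP at [270.855, -590.848, 245.297] pointing down, gripper open.
Joint ranges: [-3.12, 3.12], [-0.3, 2.06], [-1.34, 1.32], [0.26, 2.42], [-1.36, 4.5], [0.01, 1.98], [-2.84, 2.84]. Speed limits (rad/s): [2.79, 2.79, 3.14, 3.14, 3.14, 3.14, 3.14].

## Interface

Orientations are given as a 3x3 rotation matrix whose columns are the frame's x, y, z axes.
In Python, from cell import r gives the robot as it stands.
- The arm moves only by the tool move_arm, never from a script. Its argument "deltas" is a list of rows, each an object of numbers: "dx", "dy", "dz": the shift along the tool's x, y, z in m; "yaw": the turn about the tool's z in rad. A call has 1 to 8 rows; each row shifts and turns the commanded pose from where the row before left it, along the tool's axes as they then stand; what a row does not reach is not made up. A row lasts 1/10 s, in which the tool goes at most 50 mm and 8.59 degrees, less where a joint would pass 70% of its speed; a pose out of reach is approached as far as the arm can. A call with a gripper value outside its range is refused whole. "grip" is the opening, from 0 (shut) to 1 (fully open), set as the call begins (left out, the last holds). The fingers move at their own pace and stop on an object; "force" is the grip in N (left out, the last holds). Time passes only in rows, so rows that do not move let the fingers close. It gives the time, the measured TCP pose, the force, the opening and the grip force at its end, in the units of the state.
- r.state(): the state, without advancing time (a new reading comes with each control period).
- r.get_image(name): name is "scene" or "top"; returns a dict with "img" (480x640x3 uint8, red, green, blue), "depth" (480x640 float32, mm along the optical axis (not along the pixel's ray), 0 where there is no reading), "camera_matrix" (3x3 intrinsics, pixels), "dist_coeffs" ([k1, k2, p1, p2, k3] as OpenCV has them; the pictures are not rectified), "xyz" and "orientation" of the camera in the world. Camera axes: x right, y up, looking along -z (the intrinsics and any distortion apply to the point x, -y, -z); pixel columns grow to the right and rows downward; lengths in mm; the calibration is good to about 2 mm. A picture is of the moment at which its call begins.
- r.hand_in(): hands the job in; it is judged then, once.
Trained networks look in a picture, given as the dict that the camera call returned (one of the last four; its "shot" number tells which), for a name from the list of things; names that differ only in an ending like _2 or _b are one class to them, and where a whole thing is asked for, a point or a joint stands for the part that bears it (a point fixed in the world has none). Each returns a list of dicts, best first, with "confidence" (0 to 1); they miss things now and then, are a little off and sometimes report something else, mostly with a low value. They report only what shows in the picture. A call takes as long as a camera call. They do not tell look-alikes from the thing itself.
- r.recognise(picture, label): "point" ([column, row] in pixels, amid what is visible of it).
- r.trace(picture, label): "region" (480x640 bool, what is visible of it) and "point" ([column, row] in pixels, amid what is visible of it).
- r.place_of(picture, label): "point" ([column, row] in pixels: a listed point, or the origin of a listed thing).
The state is a dict: "clock": time; "qpos": joint angles; "dq": joint speeds; "effort": joint torques, N m; "tcp_pos": TCP position; "eef_rot": TCP orientation; "contact_force": force on the tool from outside, world axes, zero at the start; "torque": the same for the moment, N m; "width": finger opening in mm; "grasp_force": force on a finger pad.
Only numpy, scipy, OpenCV 4.12 (cv2) and the standard library are available. Lean on these libraries where they do the work, as an engineer would, in place of code of your own. Each camera call takes 0.05 s, during which the arm holds its last target. There are 200 camera calls.

## Task

Two identical scales stand on the cheese counter, a heart-shaped cheese on one and a round cheese on the other. On the scale with the heart-shaped cheese, press the small square key gently all the way down with the shut fingertips and let it come back up, then press the long bar key in the same way and withdraw. Do not press its round key, do not touch the other scale, and leave both cheeses, the jar and the little wooden box where they are.

Things in the scene. Friction and masses are not known exactly. Their poses are not given: they have to be found in the camera images.
- heart_scale: the scale to use: flat white counter scale, 250 (x) by 200 (y) by 50 mm high, fixed; origin under its centre, on the counter. z up, +x points away from the keys and within 0.3 rad of world x. A steel pan (150 by 186 mm, top at 58 mm) covers its far part; three black keys stand in a row near its front edge (local x = -98 mm), their tops 58 mm above the counter and 8 mm above the case.
- heart_hold_top (a point): centre of the top of its square key (20 by 20 mm), the middle one of the three, at local y = +26 mm; axes as the scale's. It goes 5 mm straight down against a spring (1.5 N at the top, 4 N at the bottom), stops hard there and comes back up by itself.
- heart_hold (a joint): travel of the square key in m: 0 up, 0.005 fully down
- heart_print_top (a point): centre of the top of its long bar key (20 by 50 mm, long along the scale's y), at local y = -50 mm: the right-hand key seen from the robot; axes as the scale's. It goes 5 mm straight down against a spring (1.5 N at the top, 4 N at the bottom), stops hard there and comes back up by itself.
- heart_print (a joint): travel of the long bar key in m: 0 up, 0.005 fully down
- heart_zero_top (a point): centre of the top of its round key (20 mm across), at local y = +74 mm: the left-hand key seen from the robot; not to be pressed
- heart_zero (a joint): travel of the round key in m: 0 up, 0.005 fully down
- round_scale: the other scale, the one that carries the round cheese, not to be touched: built exactly like heart_scale
- heart_cheese: heart-shaped white cheese lying loose on the pan of heart_scale, 102 mm wide, 94 mm long, 40 mm high (top 98 mm above the counter); origin at its underside, lobes towards its +x, point towards its -x
- round_cheese: round white cheese lying loose on the pan of round_scale, 96 mm across, 40 mm high; origin at the centre of its underside
- wood_box: small round wooden cheese box standing loose on the counter between the two scales, 64 mm across, 36 mm high; origin at the centre of its underside
- jar: closed glass jar with a steel cap standing loose on the counter between the two scales, beyond the wooden box, 60 mm across, 80 mm high; origin at the centre of its underside
Mind the look-alikes: they are no part of the job. Leave any yellow look-alike of the round_cheese alone.

How it is judged:
By the outcome, as a careful person would: the job done as asked, in the order asked, and still so for the second after the job is handed in, with the robot touching nothing.
It also fails if it takes over 38 s, if anything falls off the work surface, if the arm or the gripper's body presses on something with over 40 N, if the wrist force passes 120 N, or if a joint passes its speed limit or range.

## Working session

There is one attempt and no reset: what is moved stays moved. The work goes in short steps, Python scripts to look and compute and a tool call to move; the robot and the scene stay as the last step left them, time stands still between calls to the robot, and variables do not carry over. Pictures are saved under pics/ and viewed, at most 10 in all, crops included, and the job is handed in when it is done.

Besides the shell and the picture viewer there is one more tool, called after "Call:" in YAML: its name, and indented under it one key for each argument. move_arm: Moves the arm, as the interface text tells. Its arguments: {"type":"object","properties":{"deltas":{"type":"array","items":{"type":"object","properties":{"dx":{"type":"number"},"dy":{"type":"number"},"dz":{"type":"number"},"yaw":{"type":"number"}}}},"grip":{"type":"number"},"force":{"type":"number"}},"required":["deltas"]}

```bash
mkdir -p pics; ls; cat > h.py <<'E'
import numpy as np, cv2
from cell import r
def ray(p,uv):
    K=np.array(p["camera_matrix"]);d=np.array(p["dist_coeffs"],float)
    n=cv2.undistortPoints(np.array([[uv]],float),K,d)[0,0]
    R=np.array(p["orientation"]);R=R.reshape(3,3)
    return np.array(p["xyz"],float),R@np.array([n[0],-n[1],-1.])
def at_z(p,uv,z):
    o,v=ray(p,uv);return o+v*(z-o[2])/v[2]
def at_depth(p,uv):
    o,v=ray(p,uv);u=np.round(uv).astype(int);return o+v*float(p["depth"][u[1],u[0]])
E
python3 - <<'E'
from h import *
s=r.state();print(s["clock"],s["tcp_pos"],s["eef_rot"],s["width"],s["contact_force"])
Z=dict(heart_hold_top=58,heart_print_top=58,heart_zero_top=58,heart_scale=0,round_scale=0,heart_cheese=58,round_cheese=58,wood_box=0,jar=0)
for c in("scene","top"):
    p=r.get_image(c);cv2.imwrite(f"pics/{c}0.png",p["img"][...,::-1]);print(c,p["xyz"])
    for k,z in Z.items():
        for d in r.place_of(p,k)[:3]:
            print(k,round(d["confidence"],2),np.round(d["point"],1),np.round(at_z(p,d["point"],z)),np.round(at_depth(p,d["point"])))
E
```

```text
pics
0.0 [ 270.53277698 -590.21280876  244.12876595] [[ 9.09018763e-01  4.16753660e-01 -1.12958045e-03]
 [ 4.16755188e-01 -9.09015767e-01  2.33442652e-03]
 [-5.39256383e-05 -2.59279602e-03 -9.99996637e-01]] 85.63898296225301 [ 0.70537997  0.80921161 -0.21620858]
scene [1362.79592282  345.65985461  848.48029789]
heart_hold_top 0.42 [237.3 177. ] [ 501. -220.   58.] [ 491. -227.   49.]
heart_print_top 0.46 [209.5 175.7] [ 520. -285.   58.] [ 521. -284.   59.]
heart_zero_top 0.48 [262.3 175.8] [ 475. -167.   58.] [ 466. -172.   50.]
heart_scale 0.68 [227.3 222.6] [ 597. -202.    0.] [ 681. -142.   93.]
heart_cheese 0.83 [217.2 219.6] [ 649. -190.   58.] [ 683. -164.   96.]
round_cheese 0.86 [508.9 319.1] [688. 433.  58.] [673. 435.  40.]
round_cheese 0.8 [360.  335.1] [820. 195.  58.] [808. 192.  41.]
round_cheese 0.65 [436.3 359.6] [819. 331.  58.] [807. 331.  40.]
wood_box 0.88 [328.5 216.6] [492.   8.   0.] [517.  18.  25.]
jar 0.63 [288.3 283.7] [714.   6.   0.] [738.  19.  33.]
top [ 513.95165508   58.69783606 1250.72857621]
heart_hold_top 0.42 [428.5 283.7] [ 501. -213.   58.] [ 501. -214.   56.]
heart_print_top 0.61 [458.2 276.4] [ 518. -282.   58.] [ 518. -281.   62.]
heart_scale 0.66 [421.8 242. ] [ 601. -211.    0.] [ 596. -198.   62.]
round_scale 0.78 [235.8 265.3] [543. 234.   0.] [542. 226.  57.]
heart_cheese 0.84 [419.2 216.6] [ 655. -194.   58.] [ 651. -185.   98.]
round_cheese 0.93 [230.8 235.1] [611. 238.  58.] [608. 233.  97.]
round_cheese 0.8 [258.1 169.8] [762. 178.  58.] [766. 180.  39.]
round_cheese 0.79 [152.5 224.3] [635. 417.  58.] [636. 422.  43.]
wood_box 0.85 [331.3 286.3] [494.   7.   0.] [495.   8.  41.]
jar 0.84 [333.3 196.7] [710.   2.   0.] [697.   5.  78.]
```

View pics/top0.png

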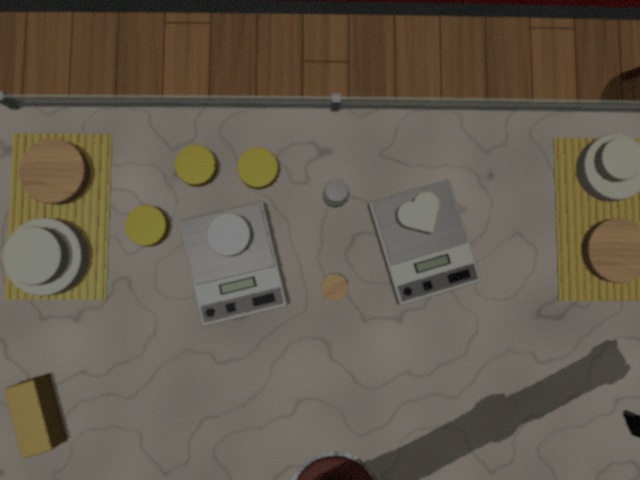

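View pics/scene0.png

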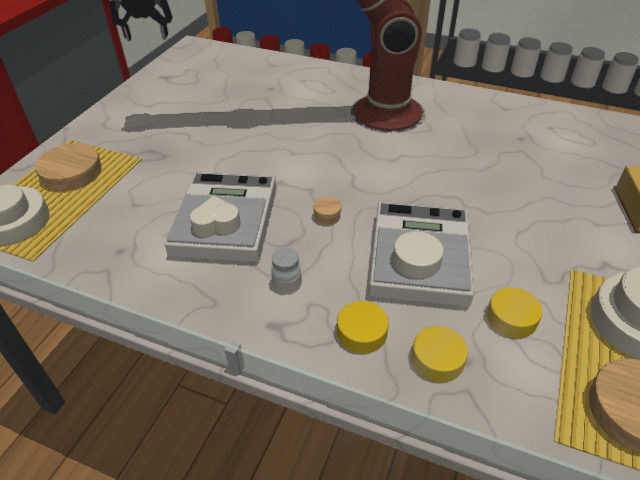

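Top view: the heart scale is on the right, with its cheese at (420,215), round key (407,291), square key (428,285) and bar key (459,275). The network's points agree with this. The scale carrying the white round cheese is at (235,265). I'll refine the yaw and key positions with a rectangle fit to the depth data.

```bash
python3 - <<'E'
from h import *
p=r.get_image("top")
D=p["depth"]
pts=[];px=[]
for v in range(165,315):
    for u in range(355,490):
        if D[v,u]>0:
            q=at_depth(p,(u,v)); pts.append(q);px.append((u,v))
pts=np.array(pts);px=np.array(px)
m=(pts[:,2]>35)&(pts[:,2]<75)
rc=cv2.minAreaRect(pts[m][:,:2].astype(np.float32));print(rc)
g=cv2.cvtColor(p["img"],cv2.COLOR_RGB2GRAY)
# dark keys
sub=np.zeros_like(g);sub[262:303,395:480]=(g[262:303,395:480]<38)
n,l,st,ce=cv2.connectedComponentsWithStats(sub)
for i in range(1,n):
    if st[i,4]>6: print(st[i],ce[i],np.round(at_z(p,ce[i],58),1))
t=[r.trace(p,"heart_scale")[0]["region"]]
cn=max(cv2.findContours(t[0].astype(np.uint8),0,1)[0],key=cv2.contourArea)[:,0]
w=np.array([at_z(p,c,50)[:2] for c in cn],np.float32);print(cv2.minAreaRect(w))
cv2.imwrite("pics/top1.png",cv2.resize(p["img"][170:310,360:490,::-1],None,fx=4,fy=4,interpolation=cv2.INTER_CUBIC))
s=r.state();print(np.round(s["tcp_pos"],1))
E
```

```text
((598.92578125, -207.48004150390625), (250.50653076171875, 202.25828552246094), 16.379941940307617)
[448 269  22  14 182] [458.54395604 275.67032967] [ 519.7 -282.7   58. ]
[423 281  10   9  65] [427.2        285.01538462] [ 498.3 -210.1   58. ]
[404 288   7   7  45] [407. 291.] [ 484.6 -163.7   58. ]
((597.9390258789062, -204.7685546875), (250.82008361816406, 206.8217315673828), 17.288150787353516)
[ 270.8 -590.9  245.3]
```

View pics/top1.png

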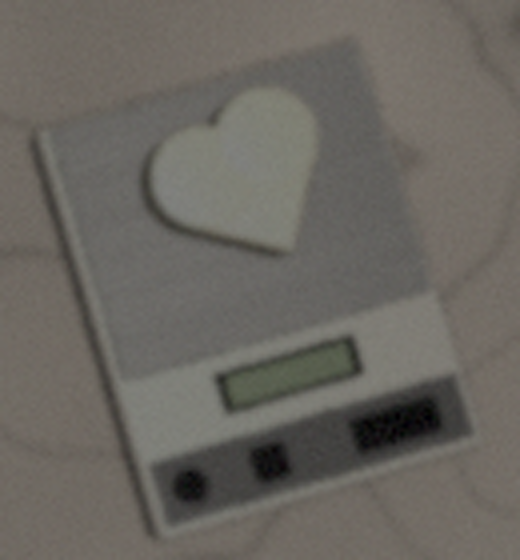

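The keys measure up: zero to print is 124 mm, and the square key fits the model to within 1 mm. Square key (498,-210), bar key (519.5,-283), scale yaw 0.287. I'll shut the gripper and travel there high up.

Call:
move_arm:
  deltas:
    - {"dx": 0.02, "dy": -0.014}
    - {"dx": 0.033, "dy": -0.023}
    - {"dx": 0.033, "dy": -0.023}
    - {"dx": 0.033, "dy": -0.023}
    - {"dx": 0.033, "dy": -0.023}
    - {"dx": 0.033, "dy": -0.023}
    - {"dx": 0.033, "dy": -0.023}
    - {"dx": 0.02, "dy": -0.014}
  grip: 0
  force: 30

```text
validation failed for argument at $.de...
```

Call:
move_arm:
  deltas:
    - {"dx": 0.02, "dy": -0.014, "dz": 0, "yaw": 0}
    - {"dx": 0.033, "dy": -0.023, "dz": 0, "yaw": 0}
    - {"dx": 0.033, "dy": -0.023, "dz": 0, "yaw": 0}
    - {"dx": 0.033, "dy": -0.023, "dz": 0, "yaw": 0}
    - {"dx": 0.033, "dy": -0.023, "dz": 0, "yaw": 0}
    - {"dx": 0.033, "dy": -0.023, "dz": 0, "yaw": 0}
    - {"dx": 0.033, "dy": -0.023, "dz": 0, "yaw": 0}
    - {"dx": 0.02, "dy": -0.014, "dz": 0, "yaw": 0}
  grip: 0
  force: 30

```text
clock: 1.9
tcp_pos: [420.3, -337.1, 245.6]
eef_rot: [[0.907, 0.421, 0.002], [0.421, -0.907, 0.002], [0.002, -0.001, -1.0]]
contact_force: [-0.5, 0.2, 0.2]
width: 0.3
grasp_force: 0.0
```

Call:
move_arm:
  deltas:
    - {"dx": 0.025, "dy": -0.016, "dz": 0, "yaw": 0}
    - {"dx": 0.03, "dy": -0.02, "dz": 0, "yaw": 0}
    - {"dx": 0.03, "dy": -0.02, "dz": 0.01, "yaw": 0}
    - {"dx": 0.025, "dy": -0.016, "dz": 0.03, "yaw": 0}
    - {"dx": 0.014, "dy": -0.01, "dz": 0.03, "yaw": 0}
    - {"dx": 0, "dy": 0, "dz": 0.03, "yaw": 0.05}
    - {"dx": 0, "dy": 0, "dz": 0.03, "yaw": 0.05}
    - {"dx": 0, "dy": 0, "dz": 0.01, "yaw": 0.048}

```text
clock: 2.7
tcp_pos: [495.0, -213.6, 102.5]
eef_rot: [[0.961, 0.277, -0.005], [0.277, -0.961, 0.002], [-0.004, -0.003, -1.0]]
contact_force: [-0.8, 0.0, -0.4]
width: -0.2
grasp_force: 0.0
```

Call:
move_arm:
  deltas:
    - {"dx": 0, "dy": 0, "dz": 0, "yaw": 0}
    - {"dx": 0, "dy": 0, "dz": 0, "yaw": 0}

```text
clock: 2.9
tcp_pos: [497.1, -214.8, 105.7]
eef_rot: [[0.96, 0.279, 0.001], [0.279, -0.96, -0.0], [0.001, 0.001, -1.0]]
contact_force: [-0.1, -0.9, 0.1]
width: -0.0
grasp_force: 0.0
```

```bash
python3 - <<'E'
from h import *
for i in range(3):
    p=r.get_image("scene");s=r.state();print(np.round(s["tcp_pos"],2),np.round(s["contact_force"],2))
R=np.array(s["eef_rot"]);print(s["clock"],np.round(R,4),np.arctan2(R[1,0],R[0,0]))
P=s["tcp_pos"];print("to square, tool frame",np.round(R.T@(np.array([498.,-210,72])-P),1))
cv2.imwrite("pics/s1.png",cv2.resize(p["img"][100:270,140:340,::-1],None,fx=3.5,fy=3.5,interpolation=cv2.INTER_CUBIC))
E
```

```text
[ 497.4  -214.86  106.22] [0.13 0.22 0.26]
[ 497.45 -214.93  106.45] [-0.42  0.36  0.85]
[ 497.36 -214.97  106.51] [ 0.7  -0.97  0.14]
3.05 [[ 9.605e-01  2.783e-01  2.400e-03]
 [ 2.783e-01 -9.605e-01 -8.000e-04]
 [ 2.100e-03  1.400e-03 -1.000e+00]] 0.2820564354848471
to square, tool frame [ 1.9 -4.6 34.5]
```

View pics/s1.png

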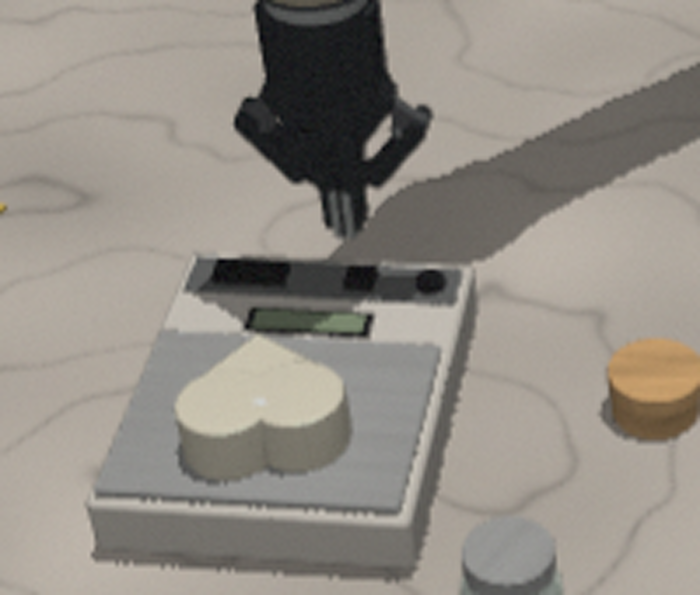

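The shut fingertips, at crop (345,230), hang just above the square key at (360,277), as calculated. Correcting and going down near it.

Call:
move_arm:
  deltas:
    - {"dx": 0.002, "dy": -0.0045, "dz": 0.005, "yaw": 0}
    - {"dx": 0, "dy": 0, "dz": 0.01, "yaw": 0}
    - {"dx": 0, "dy": 0, "dz": 0.01, "yaw": 0}
    - {"dx": 0, "dy": 0, "dz": 0.004, "yaw": 0}
    - {"dx": 0, "dy": 0, "dz": 0, "yaw": 0}
    - {"dx": 0, "dy": 0, "dz": 0, "yaw": 0}
    - {"dx": 0, "dy": 0, "dz": 0, "yaw": 0}

```text
clock: 3.75
tcp_pos: [497.5, -209.9, 76.5]
eef_rot: [[0.961, 0.278, 0.001], [0.278, -0.961, -0.0], [0.0, 0.0, -1.0]]
contact_force: [-1.1, -0.6, -0.0]
width: -0.2
grasp_force: 0.0
```

```bash
python3 - <<'E'
from h import *
p=r.get_image("scene");s=r.state()
R=np.array(s["eef_rot"]);P=np.array(s["tcp_pos"]);print(s["clock"],np.round(P,1),np.round(s["contact_force"],2))
print("to square",np.round(R.T@(np.array([498.,-210,72])-P),1))
def proj(p,w):
    Rc=np.array(p["orientation"]).reshape(3,3);q=Rc.T@(np.array(w)-p["xyz"])
    return cv2.projectPoints(np.array([[q[0],-q[1],-q[2]]]),np.zeros(3),np.zeros(3),np.array(p["camera_matrix"]),np.array(p["dist_coeffs"],float))[0].ravel()
x0,y0=200,130
im=cv2.resize(p["img"][y0:y0+75,x0:x0+100,::-1],None,fx=8,fy=8,interpolation=cv2.INTER_CUBIC)
for w,c in((P-[0,0,14],(0,0,255)),([498,-210,58],(0,255,0)),([519.5,-283,58],(0,255,0))):
    u=proj(p,w);cv2.circle(im,tuple(int(a) for a in (u-[x0,y0]+.5)*8),3,c,-1)
cv2.imwrite("pics/s2.png",im)
E
```

```text
3.8 [ 497.5 -209.8   76.6] [ 0.24 -0.25 -0.37]
to square [0.4 0.3 4.6]
```

View pics/s2.png

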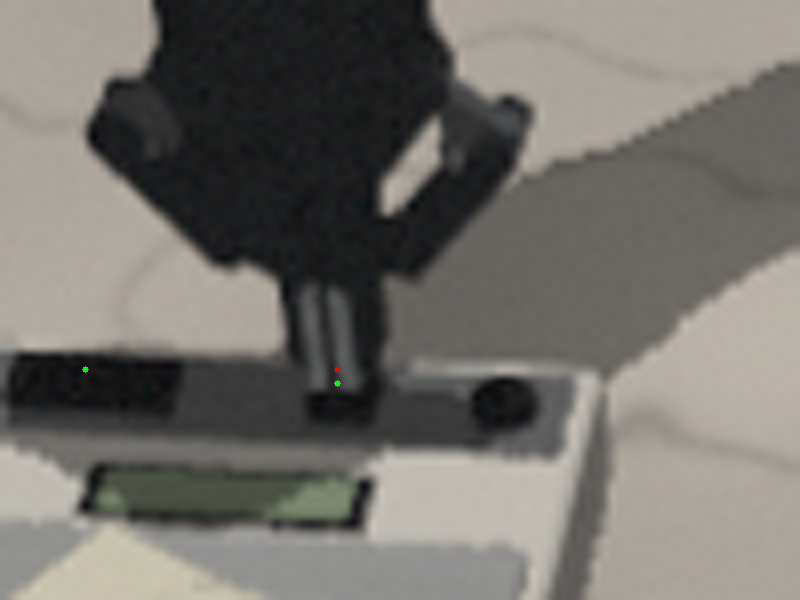

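The fingertips are centred over the square key, with key and tip both showing the same small camera bias. Pressing in small steps and watching the force.

Call:
move_arm:
  deltas:
    - {"dx": 0, "dy": 0, "dz": 0.002, "yaw": 0}
    - {"dx": 0, "dy": 0, "dz": 0.002, "yaw": 0}
    - {"dx": 0, "dy": 0, "dz": 0.002, "yaw": 0}
    - {"dx": 0, "dy": 0, "dz": 0, "yaw": 0}
    - {"dx": 0, "dy": 0, "dz": 0, "yaw": 0}

```text
clock: 4.3
tcp_pos: [497.4, -209.8, 70.5]
eef_rot: [[0.961, 0.278, 0.0], [0.278, -0.961, -0.0], [0.0, 0.0, -1.0]]
contact_force: [-0.4, -0.2, 2.8]
width: 0.2
grasp_force: 1.1
```

Call:
move_arm:
  deltas:
    - {"dx": 0, "dy": 0, "dz": 0.001, "yaw": 0}
    - {"dx": 0, "dy": 0, "dz": 0, "yaw": 0}
    - {"dx": 0, "dy": 0, "dz": 0, "yaw": 0}

```text
clock: 4.6
tcp_pos: [497.4, -209.7, 69.4]
eef_rot: [[0.961, 0.278, 0.0], [0.278, -0.961, -0.0], [0.0, 0.0, -1.0]]
contact_force: [-0.3, 0.0, 2.9]
width: -0.2
grasp_force: 1.3
```

Call:
move_arm:
  deltas:
    - {"dx": 0, "dy": 0, "dz": 0.001, "yaw": 0}
    - {"dx": 0, "dy": 0, "dz": 0, "yaw": 0}
    - {"dx": 0, "dy": 0, "dz": 0, "yaw": 0}

```text
clock: 4.9
tcp_pos: [497.4, -209.7, 68.4]
eef_rot: [[0.961, 0.278, 0.0], [0.278, -0.961, -0.0], [0.0, 0.0, -1.0]]
contact_force: [0.5, 0.0, 3.6]
width: -0.1
grasp_force: 1.6
```

Call:
move_arm:
  deltas:
    - {"dx": 0, "dy": 0, "dz": 0.001, "yaw": 0}
    - {"dx": 0, "dy": 0, "dz": 0, "yaw": 0}
    - {"dx": 0, "dy": 0, "dz": 0, "yaw": 0}

```text
clock: 5.2
tcp_pos: [497.4, -209.7, 67.4]
eef_rot: [[0.961, 0.278, 0.0], [0.278, -0.961, -0.0], [0.0, 0.0, -1.0]]
contact_force: [0.4, 0.2, 3.5]
width: -0.0
grasp_force: 1.8
```

Call:
move_arm:
  deltas:
    - {"dx": 0, "dy": 0, "dz": 0.0005, "yaw": 0}
    - {"dx": 0, "dy": 0, "dz": 0, "yaw": 0}
    - {"dx": 0, "dy": 0, "dz": 0, "yaw": 0}

```text
clock: 5.5
tcp_pos: [497.4, -209.7, 67.1]
eef_rot: [[0.961, 0.278, 0.0], [0.278, -0.961, -0.0], [0.0, 0.0, -1.0]]
contact_force: [0.0, 0.1, 4.9]
width: 0.1
grasp_force: 2.7
```

Call:
move_arm:
  deltas:
    - {"dx": 0, "dy": 0, "dz": 0.0004, "yaw": 0}
    - {"dx": 0, "dy": 0, "dz": 0, "yaw": 0}
    - {"dx": 0, "dy": 0, "dz": 0, "yaw": 0}

```text
clock: 5.8
tcp_pos: [497.4, -209.7, 67.1]
eef_rot: [[0.961, 0.278, 0.0], [0.278, -0.961, -0.0], [0.0, 0.0, -1.0]]
contact_force: [-1.3, 0.9, 7.8]
width: 0.0
grasp_force: 3.9
```

Hard stop reached: the force rises while z stays put. Lifting, then moving over the bar key.

Call:
move_arm:
  deltas:
    - {"dx": 0, "dy": 0, "dz": -0.004, "yaw": 0}
    - {"dx": 0, "dy": 0, "dz": -0.008, "yaw": 0}
    - {"dx": 0, "dy": 0, "dz": -0.015, "yaw": 0}
    - {"dx": 0, "dy": 0, "dz": 0, "yaw": 0}
    - {"dx": 0, "dy": 0, "dz": 0, "yaw": 0}
    - {"dx": 0, "dy": 0, "dz": 0, "yaw": 0}

```text
clock: 6.4
tcp_pos: [496.6, -209.4, 92.7]
eef_rot: [[0.961, 0.278, -0.002], [0.278, -0.961, 0.001], [-0.001, -0.001, -1.0]]
contact_force: [-0.4, 0.3, 0.4]
width: 0.1
grasp_force: 0.0
```

Call:
move_arm:
  deltas:
    - {"dx": 0, "dy": 0.015, "dz": 0, "yaw": 0}
    - {"dx": 0.001, "dy": 0.024, "dz": 0, "yaw": 0}
    - {"dx": 0, "dy": 0.024, "dz": 0, "yaw": 0}
    - {"dx": 0, "dy": 0.013, "dz": 0, "yaw": 0}
    - {"dx": 0, "dy": 0, "dz": 0, "yaw": 0}
    - {"dx": 0, "dy": 0, "dz": 0, "yaw": 0}
    - {"dx": 0, "dy": 0, "dz": 0, "yaw": 0}

```text
clock: 7.1
tcp_pos: [519.2, -280.7, 93.2]
eef_rot: [[0.96, 0.28, -0.001], [0.28, -0.96, 0.002], [-0.0, -0.002, -1.0]]
contact_force: [-0.2, -0.7, 0.0]
width: -0.3
grasp_force: 0.0
```

```bash
python3 - <<'E'
from h import *
p=r.get_image("scene");s=r.state()
R=np.array(s["eef_rot"]);P=np.array(s["tcp_pos"]);print(s["clock"],np.round(P,1),np.round(s["contact_force"],2))
print("to bar",np.round(R.T@(np.array([519.5,-283,72])-P),1))
cv2.imwrite("pics/s3.png",cv2.resize(p["img"][130:205,180:280,::-1],None,fx=8,fy=8,interpolation=cv2.INTER_CUBIC))
E
```

```text
7.15 [ 519.3 -280.7   93.3] [-0.62 -0.08 -0.88]
to bar [-0.4  2.3 21.3]
```

View pics/s3.png

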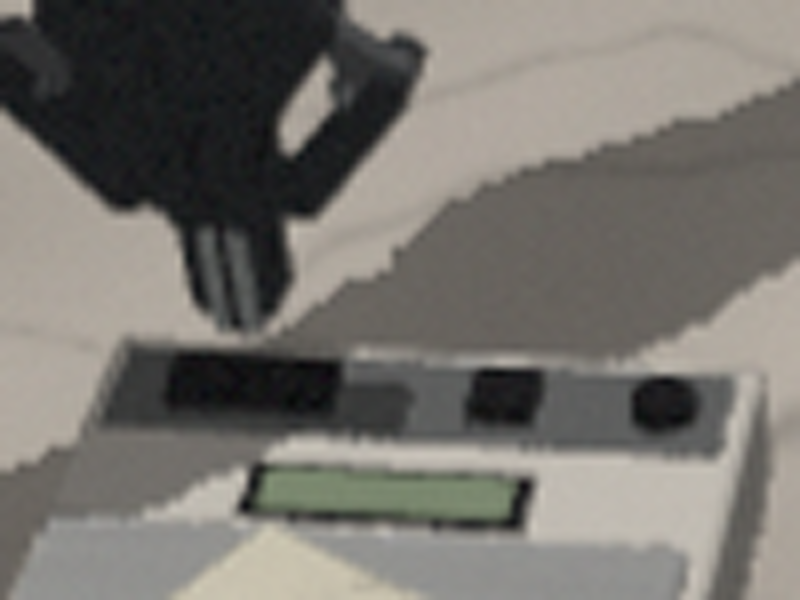

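The square key is back up at (505,395), and the tip at (240,325) is above the middle of the bar key at (252,385). Going down 22 mm in all to touch and start pressing.

Call:
move_arm:
  deltas:
    - {"dx": 0, "dy": 0.002, "dz": 0.005, "yaw": 0}
    - {"dx": 0, "dy": 0, "dz": 0.008, "yaw": 0}
    - {"dx": 0, "dy": 0, "dz": 0.004, "yaw": 0}
    - {"dx": 0, "dy": 0, "dz": 0.002, "yaw": 0}
    - {"dx": 0, "dy": 0, "dz": 0.002, "yaw": 0}
    - {"dx": 0, "dy": 0, "dz": 0.002, "yaw": 0}
    - {"dx": 0, "dy": 0, "dz": 0, "yaw": 0}
    - {"dx": 0, "dy": 0, "dz": 0, "yaw": 0}

```text
clock: 7.95
tcp_pos: [519.8, -284.2, 70.7]
eef_rot: [[0.961, 0.278, -0.0], [0.278, -0.961, 0.0], [-0.0, -0.0, -1.0]]
contact_force: [-1.8, 0.8, 1.7]
width: 0.3
grasp_force: 1.0
```

Call:
move_arm:
  deltas:
    - {"dx": 0, "dy": 0, "dz": 0.001, "yaw": 0}
    - {"dx": 0, "dy": 0, "dz": 0, "yaw": 0}
    - {"dx": 0, "dy": 0, "dz": 0, "yaw": 0}

```text
clock: 8.25
tcp_pos: [519.8, -284.2, 69.5]
eef_rot: [[0.961, 0.278, -0.0], [0.278, -0.961, 0.0], [-0.0, -0.0, -1.0]]
contact_force: [-1.3, 0.3, 2.9]
width: 0.3
grasp_force: 1.3
```

Call:
move_arm:
  deltas:
    - {"dx": 0, "dy": 0, "dz": 0.001, "yaw": 0}
    - {"dx": 0, "dy": 0, "dz": 0.001, "yaw": 0}
    - {"dx": 0, "dy": 0, "dz": 0, "yaw": 0}
    - {"dx": 0, "dy": 0, "dz": 0, "yaw": 0}

```text
clock: 8.65
tcp_pos: [519.9, -284.2, 67.5]
eef_rot: [[0.961, 0.278, -0.0], [0.278, -0.961, 0.0], [-0.0, -0.0, -1.0]]
contact_force: [-1.9, 1.3, 3.9]
width: -0.1
grasp_force: 1.8
```

Call:
move_arm:
  deltas:
    - {"dx": 0, "dy": 0, "dz": 0.0005, "yaw": 0}
    - {"dx": 0, "dy": 0, "dz": 0, "yaw": 0}
    - {"dx": 0, "dy": 0, "dz": 0, "yaw": 0}

```text
clock: 8.95
tcp_pos: [519.9, -284.3, 67.2]
eef_rot: [[0.961, 0.278, -0.0], [0.278, -0.961, 0.0], [-0.0, -0.0, -1.0]]
contact_force: [-2.6, 1.4, 4.5]
width: 0.0
grasp_force: 2.5
```

Call:
move_arm:
  deltas:
    - {"dx": 0, "dy": 0, "dz": 0.0004, "yaw": 0}
    - {"dx": 0, "dy": 0, "dz": 0, "yaw": 0}
    - {"dx": 0, "dy": 0, "dz": 0, "yaw": 0}

```text
clock: 9.25
tcp_pos: [519.9, -284.2, 67.1]
eef_rot: [[0.961, 0.278, 0.0], [0.278, -0.961, 0.0], [0.0, -0.0, -1.0]]
contact_force: [-2.4, 1.7, 6.6]
width: -0.0
grasp_force: 3.5
```

The bar key is at its stop too. Withdrawing straight up.

Call:
move_arm:
  deltas:
    - {"dx": 0, "dy": 0, "dz": -0.004, "yaw": 0}
    - {"dx": 0, "dy": 0, "dz": -0.008, "yaw": 0}
    - {"dx": 0, "dy": 0, "dz": -0.02, "yaw": 0}
    - {"dx": 0, "dy": 0, "dz": -0.04, "yaw": 0}
    - {"dx": 0, "dy": 0, "dz": -0.04, "yaw": 0}
    - {"dx": 0, "dy": 0, "dz": -0.02, "yaw": 0}
    - {"dx": 0, "dy": 0, "dz": 0, "yaw": 0}
    - {"dx": 0, "dy": 0, "dz": 0, "yaw": 0}

```text
clock: 10.05
tcp_pos: [519.8, -284.4, 198.4]
eef_rot: [[0.961, 0.278, 0.0], [0.278, -0.961, -0.0], [0.0, 0.0, -1.0]]
contact_force: [0.3, 0.6, -0.6]
width: 0.0
grasp_force: 0.0
```

```bash
python3 - <<'E'
from h import *
p=r.get_image("scene");s=r.state()
print(s["clock"],np.round(s["tcp_pos"],1),np.round(s["contact_force"],2),np.abs(s["dq"]).max())
cv2.imwrite("pics/s4.png",cv2.resize(p["img"][100:280,150:390,::-1],None,fx=3.3,fy=3.3,interpolation=cv2.INTER_CUBIC))
E
```

```text
10.1 [ 519.2 -284.1  197.3] [ 0.65 -0.65 -0.81] 0.017330001327626816
```

View pics/s4.png

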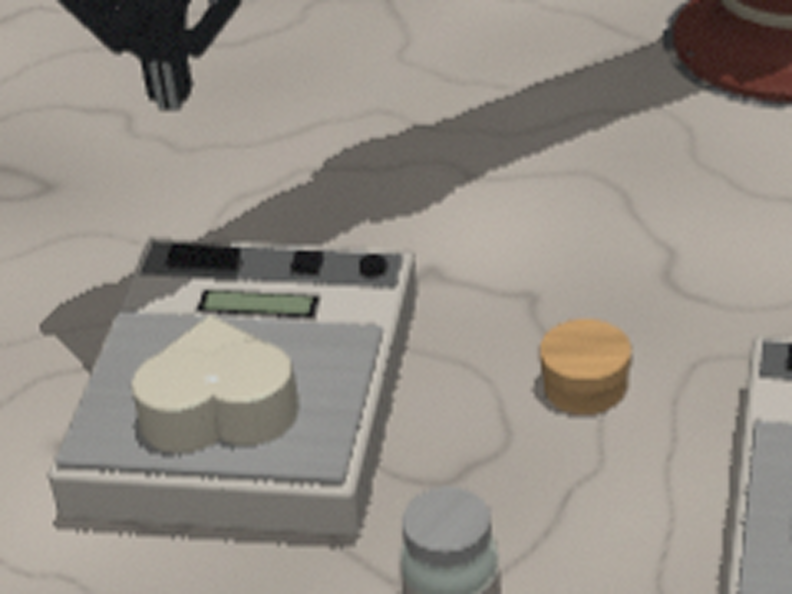

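The gripper is clear at (165,95), the bar (203,258) and square (307,262) keys are up, and the heart cheese, box and jar haven't moved. Handing in.

```bash
python3 -c "
from cell import r
print(r.hand_in())"
```

```text
the job is handed in; nothing more can be done
None
```

I pressed the square key and then the bar key on the heart-cheese scale down to their stops, both came back up, and I handed the job in at about 10 s with the gripper clear and nothing else touched; no verdict came back.

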